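# Move the lift-off flap door to the cabinet that holds the bottles

## Task

Two small cabinets stand on the bench: one is empty but has the hanging flap door, the other holds two dropper bottles and has no door. Pinch the two upright lugs on top of the door together to draw its sprung hinge pins, lift the door off, and hang it in the same way on the cabinet with the bottles, so that it rests in both hinge seats, hangs upright and both pins have sprung fully home. Do not knock over or push out of place the bottles or the small beaker.

Things in the scene. Friction and masses are not known exactly. Their poses are not given: they have to be found in the camera images.
- cabinet_empty: Empty cabinet, on which the door hangs at the start: grey sheet-metal box, 208 mm wide (y), 105 mm high, open at the front (its own -x side), fixed. Origin: centre of its underside; z up, x to its back. Its side walls run forward as two cheeks, inner faces 196 mm apart, with a closed 14 mm window each for a hinge pin.
- cabinet_empty_hinge (a point): Hinge of the empty cabinet. Midpoint of its hinge line, 115 mm above the bench, 62 mm in front (-x) of its origin; axes as the cabinet's, hinge line along y. Inside each cheek a V rest, open upward, catches a door sleeve up to 12 mm off centre in x; 45 degree lips on the cheeks (top 25 mm above this point) guide it in y.
- cabinet_bottles: Cabinet with the two bottles and no door, otherwise the same: grey sheet-metal box, 208 mm wide (y), 105 mm high, open at the front (its own -x side), fixed. Origin: centre of its underside; z up, x to its back. Its side walls run forward as two cheeks, inner faces 196 mm apart, with a closed 14 mm window each for a hinge pin.
- cabinet_bottles_hinge (a point): Hinge of the cabinet with the bottles; the door's origin belongs here. Midpoint of its hinge line, 115 mm above the bench, 62 mm in front (-x) of its origin; axes as the cabinet's, hinge line along y. Inside each cheek a V rest, open upward, catches a door sleeve up to 12 mm off centre in x; 45 degree lips on the cheeks (top 25 mm above this point) guide it in y.
- door: Loose flap door, 260 g: plate 150 mm wide (y), 4 mm thick (foot 12 mm), reaching 100 mm below its hinge line, same front and back. Origin: middle of its hinge line; y along it, z up. Fixed end sleeves, 12 mm thick, reach 93 mm from the middle and lie in the V rests; sprung pins, 8 mm thick, reach 109 mm when out. Raised 40 mm it is out of the seats, raised 130 mm it passes over the cheeks.
- door_lugs (a point): On the door, midway between its two upright lugs, 34 mm above its hinge line: where to pinch, along the door's y. Each lug is fixed to a pin: 24 mm wide (x), 5 mm thick, top 54 mm above the hinge line. Outer faces are 66 mm apart with pins out, 36 mm with both drawn; there they stop and the door can be carried by them. Keep fingertips 8 mm or more above the hinge line (pins, sleeves).
- pin_left (a joint): Sprung pin at the door's +y end: 0 = fully out (home), 0.015 m = fully drawn in. Its spring pushes it out with 3 N when out, 5.3 N when drawn.
- pin_right (a joint): Sprung pin at the door's -y end, the same.
- dropper_bottle_1: Dropper bottle, 37 mm in diameter, 86 mm high, standing inside the cabinet without a door. Origin: centre of its underside.
- dropper_bottle_2: A second dropper bottle of the same size beside it. Origin: centre of its underside.
- small_beaker: Glass beaker, 47x54 mm, 58 mm high, on the bench between the cabinets. Origin: centre of its underside.

How it is judged:
By the outcome, as a careful person would: the job done as asked, in the order asked, and still so for the second after the job is handed in, with the robot touching nothing.
It also fails if it takes over 50 s, if anything falls off the work surface, if the arm or the gripper's body presses on something with over 40 N, if the wrist force passes 120 N, or if a joint passes its speed limit or range.

## Robot

A 6-joint arm with a two-finger parallel gripper is mounted at the origin on a cart in front of the work surface, level with it; the furniture and walls round the work are solid. World frame = base frame: x ahead of the robot, y to its left, z up, the work surface at z = 0. Lengths are in m, angles in rad, forces in N, time in s.
With the tool pointing down it reaches from about 0.4 to 0.825 m from the base axis. Payload 7 kg.
Tool frame: the origin (TCP) lies at the centre of the arm's flange, where the gripper is bolted on; the fingertips stand 178 mm ahead of it and the grasp point (between the pads) lies 159 mm ahead of it (arm.tip_reach is the distance from the TCP to the fingertips, in m); z points along the fingers, y is the direction in which the jaws open and shut (so a half turn about z gives the same grasp; the last joint's range is limited). The gripper opens to 88 mm and grips with 3 to 60 N. Pads are 19 mm wide; open, the fingers measure 130 mm over their backs; the gripper's body (78 mm by 193 mm) begins 47 mm behind the grasp point.
Start: joints at [-0.933, 0.359, 0.012, 0, -1.224, -0.288], TCP at [0.231, -0.634, 0.405] pointing down, gripper open.
Joint ranges: [-3.07, 3.07], [-1.43, 2.12], [-1.02, 1.25], [-3.03, 1.67], [-3.05, -0], [-3.03, 3.03]. Speed limits (rad/s): [2.39, 2.39, 3.01, 3.14, 3.14, 3.14].

## Interface

Orientations are given as [roll, pitch, yaw] about the fixed x, y, z axes, in that order (R = Rz(yaw) Ry(pitch) Rx(roll)).
In Python, from station import arm gives the robot as it stands.
- The arm moves only by the shell command python3 -m inch 'ROWS' [OPENING] [FORCE]. ROWS is JSON, a list that holds one entry, the list of rows, each a list of 6 numbers: the shift along the world's x, y, z in units of 200 mm (1.0 is 200 mm), then the turn, a rotation vector about the world's x, y, z in units of 180 degrees (1.0 is 180 degrees). A call has 1 to 8 rows; each row is the pose to reach, as a shift and turn from the pose commanded when the call began, turning the shorter way round; what a row does not reach only later rows make up. A row lasts 1/8 s, in which the tool goes at most 62.5 mm and 10.7 degrees, less where a joint would pass 70% of its speed; a pose out of reach is approached as far as the arm can. A call with a number of a shift or a turn outside -1 to 1 is refused whole. A call with a gripper value outside its range is refused whole. OPENING is the finger opening in mm, from 0 to 87.6, set as the call begins (- or left out, the last holds). The fingers move at their own pace and stop on an object; FORCE is the grip in N (left out, the last holds). Time passes only in rows, so rows that repeat a pose let the fingers close. It gives the time, the measured TCP pose, the force and the opening at its end, in the units of the state.
- arm.get_state(): the state, without advancing time (a new reading comes with each control period).
- arm.grab_frame(name): name is "scene" or "side" or "wrist"; returns the picture (420x560x3 uint8, blue, green, red); there is no depth.
- arm.camera_params(name): a dict with "vertical_fov" (degrees; the focal length in pixels is half the picture's height over the tangent of half this angle, whatever the lens; pixels are square), "cx", "cy" (the principal point, pixels), "k1" (the pictures are not rectified: a ray, as slopes to the right and down, at radius r is drawn at 1 + k1 r^2 times it, then the intrinsics apply), "pose" (4x4, takes a point from camera to world coordinates). Camera axes: x right, y down, z forward; pixel columns grow to the right and rows downward; lengths in m; the calibration is good to about 2 mm. A picture is of the moment at which its call begins: read the wrist's pose just before it. camera_params takes no time and is no camera call; for the wrist camera it gives the pose at the moment of the call.
- arm.job_done(): hands the job in, once; it reports no verdict.
Trained networks look in the newest picture that a camera, given by its name, has taken for a name from the list of things; names that differ only in an ending like _2 or _b are one class to them, and where a whole thing is asked for, a point or a joint stands for the part that bears it (a point fixed in the world has none). Each returns a list of dicts, best first, with "score" (0 to 1); they miss things now and then, are a little off and sometimes report something else, mostly with a low value. They report only what shows in the picture. A call takes as long as a camera call.
- arm.search_frame(target, camera): "box" ([left, top, right, bottom] in pixels, round what is visible of it).
- arm.regions_of(target, camera): "region" (420x560 bool, what is visible of it) and "box" ([left, top, right, bottom] in pixels, round what is visible of it).
The state is a dict: "t": time; "q": joint angles; "qd": joint speeds; "joint_efforts": joint torques, N m; "eef_pos": TCP position; "ee_rot": TCP orientation; "force": force on the tool from outside, world axes, zero at the start; "moment": the same for the moment, N m; "width": finger opening in m.
Only numpy, scipy, OpenCV 4.12 (cv2) and the standard library are available. Lean on these libraries where they do the work, as an engineer would, in place of code of your own. Each camera call takes 0.05 s, during which the arm holds its last target.

## Working session

There is one attempt and no reset: what is moved stays moved. The work goes in short steps, Python scripts to look and compute and a shell command to move; the robot and the scene stay as the last step left them, time stands still between calls to the robot, and variables do not carry over. Pictures are saved under pics/ and viewed, and the job is handed in when it is done.

```bash
ls; mkdir -p pics
python3 - <<'E'
from station import arm
import cv2, numpy as np
print(arm.get_state())
for n in ["scene","side","wrist"]:
    p=arm.camera_params(n); print(n,p)
    cv2.imwrite(f"pics/{n}0.png",arm.grab_frame(n))
print(arm.tip_reach)
E
```

```text
pics
{'t': 0.0, 'q': array([-9.32888423e-01,  3.59364556e-01,  1.10523058e-02, -3.46346266e-04,
       -1.22409620e+00, -2.88111108e-01]), 'qd': array([ 0.00087564, -0.00074605,  0.00105498,  0.00186639, -0.00269247,
        0.00150173]), 'joint_efforts': array([ 8.84177389e-04, -5.82721925e+01,  2.93060660e+01,  6.99704200e+00,
        7.00753473e-03, -1.58020171e-04]), 'eef_pos': array([ 0.23126177, -0.6339333 ,  0.40373472]), 'ee_rot': array([ 3.13995446e+00, -1.45946142e-04, -2.79191369e+00]), 'force': array([-0.26714299,  0.52938545,  0.06282486]), 'moment': array([-0.02582852,  0.0556495 ,  0.01290877]), 'width': 0.08757874510737801}
scene {'vertical_fov': 54.23265173828279, 'cx': 278.6561803123084, 'cy': 201.81328408686355, 'k1': -0.07085979103703051, 'pose': array([[-0.9393573 , -0.12194481,  0.32052663,  0.2439258 ],
       [-0.34234423,  0.38851189, -0.85548755,  0.73912878],
       [-0.02020614, -0.91333891, -0.40669859,  0.46961168],
       [ 0.        ,  0.        ,  0.        ,  1.        ]])}
side {'vertical_fov': 47.722414058280684, 'cx': 272.28245574689316, 'cy': 210.97298637813932, 'k1': -0.16520239638133882, 'pose': array([[-0.81351704, -0.29269294,  0.50251454, -0.02242633],
       [-0.58135196,  0.43134984, -0.68990377,  0.78229335],
       [-0.0148296 , -0.85338629, -0.52106807,  0.68293701],
       [ 0.        ,  0.        ,  0.        ,  1.        ]])}
wrist {'vertical_fov': 63.425915857867736, 'cx': 277.3339554628223, 'cy': 200.80795797282707, 'k1': -0.054779850411990724, 'pose': array([[-0.34294187,  0.90697184,  0.24452597,  0.16629486],
       [ 0.9393558 ,  0.33077233,  0.0905558 , -0.65828134],
       [ 0.00124914,  0.26075226, -0.96540494,  0.3844077 ],
       [ 0.        ,  0.        ,  0.        ,  1.        ]])}
0.1781
```

View pics/scene0.png

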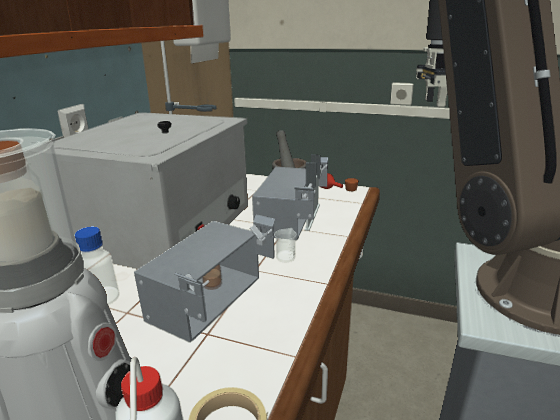

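View pics/side0.png

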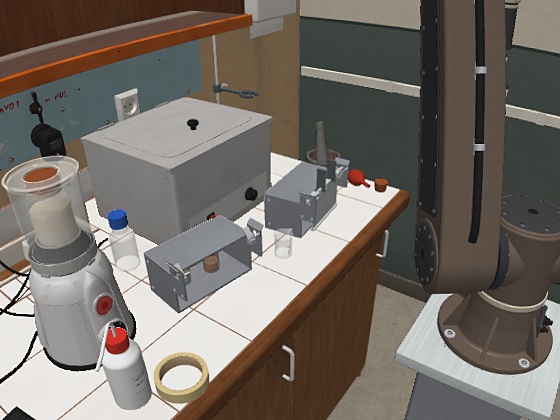

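View pics/wrist0.png

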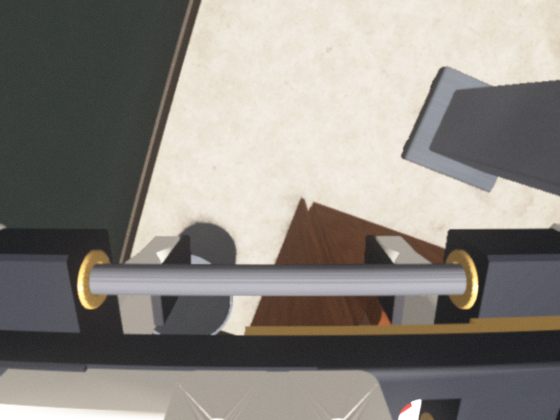

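```bash
cat > h.py <<'E'
import numpy as np, cv2
from station import arm
def proj(p,P,shape=(420,560)):
    P=np.atleast_2d(P); T=np.linalg.inv(p["pose"]); c=P@T[:3,:3].T+T[:3,3]
    s=c[:,:2]/c[:,2:]; r2=(s**2).sum(1,keepdims=True); s=s*(1+p["k1"]*r2)
    f=shape[0]/2/np.tan(np.radians(p["vertical_fov"])/2)
    return s*f+[p["cx"],p["cy"]]
def ray(p,uv):
    uv=np.atleast_2d(uv).astype(float); f=210/np.tan(np.radians(p["vertical_fov"])/2)
    d=(uv-[p["cx"],p["cy"]])/f; s=d.copy()
    for _ in range(20): s=d/(1+p["k1"]*(s**2).sum(1,keepdims=True))
    D=np.c_[s,np.ones(len(s))]@p["pose"][:3,:3].T
    return p["pose"][:3,3],D
def onz(p,uv,z):
    o,D=ray(p,uv); return o+D*((z-o[2])/D[:,2])[:,None]
def tri(ps,uvs):
    A=np.zeros((3,3));b=np.zeros(3)
    for p,uv in zip(ps,uvs):
        o,D=ray(p,uv); d=D[0]/np.linalg.norm(D[0]); M=np.eye(3)-np.outer(d,d); A+=M;b+=M@o
    return np.linalg.solve(A,b)
E
python3 - <<'E'
from h import *
for n in ["scene","side"]:
    im=arm.grab_frame(n)
    for t in ["cabinet_empty","cabinet_bottles","door","dropper_bottle_1","small_beaker"]:
        for d in arm.search_frame(t,n)[:2]: print(n,t,np.round(d["box"]),round(d["score"],2))
    c=im[140:350,120:400] if n=="scene" else im[140:320,130:410]
    cv2.imwrite(f"pics/{n}_c.png",cv2.resize(c,None,fx=2.85,fy=2.85,interpolation=cv2.INTER_CUBIC))
print(arm.get_state()["t"])
E
```

```text
scene cabinet_empty [252. 157. 327. 237.] 0.92
scene cabinet_bottles [135. 216. 272. 343.] 0.87
scene door [305. 156. 322. 234.] 0.81
scene dropper_bottle_1 [203. 265. 222. 288.] 0.66
scene small_beaker [276. 230. 299. 260.] 0.67
scene small_beaker [138. 218. 274. 345.] 0.27
side cabinet_empty [264. 158. 348. 238.] 0.56
side cabinet_bottles [146. 216. 260. 314.] 0.6
side cabinet_bottles [308. 169. 328. 207.] 0.48
side door [309. 159. 342. 229.] 0.76
side dropper_bottle_1 [203. 250. 218. 275.] 0.59
side dropper_bottle_1 [188. 270. 187. 275.] 0.4
side small_beaker [272. 226. 294. 261.] 0.74
side small_beaker [204. 250. 218. 272.] 0.34
0.75
```

View pics/scene_c.png

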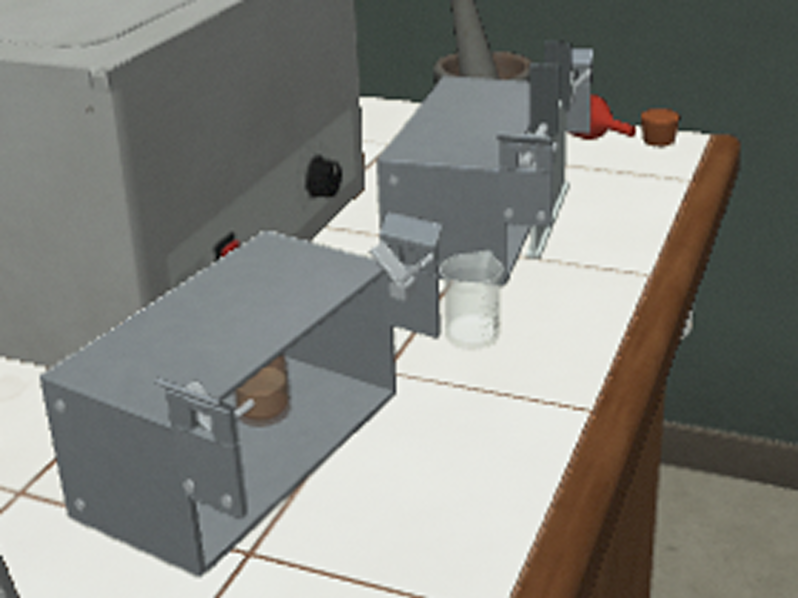

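View pics/side_c.png

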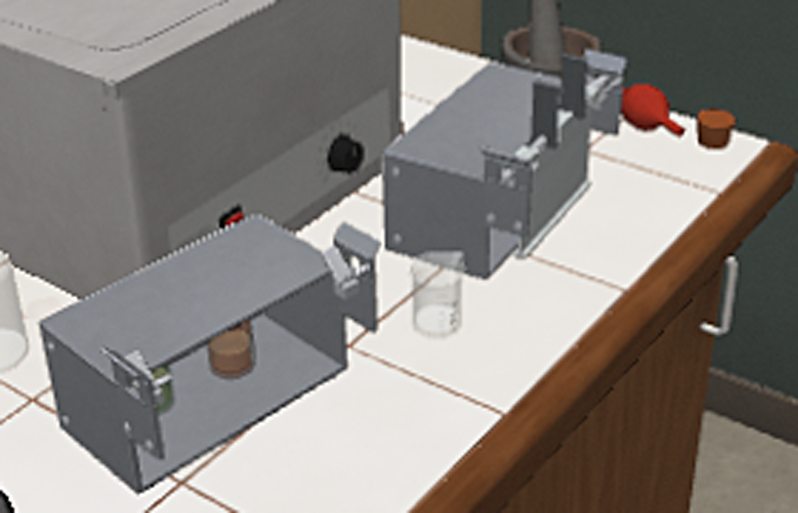

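```bash
cat > fit.py <<'E'
from h import *
from scipy.optimize import least_squares
ps={n:arm.camera_params(n) for n in ["scene","side"]}
ob={"bottles":{"scene":dict(A=(202,573),B=(42,380),C=(268,234),D=(70,514),E=(395,393)),
 "side":dict(A=(139,490),B=(42,324),C=(258,216),D=(64,425),E=(347,368))},
"empty":{"scene":dict(A=(505,283),B=(380,160),C=(445,77)),"side":dict(A=(488,277),B=(385,155),C=(490,66),D=(387,248))}}
off={"scene":(120,140),"side":(130,140)}
def model(v):
    x,y,th,xf,xb=v; c,s=np.cos(th),np.sin(th)
    m=dict(A=(xf,.104,0),B=(xb,.104,.105),C=(xb,-.104,.105),D=(xb,.104,0),E=(xf,-.104,0))
    return {k:np.array([x+c*a-s*b,y+s*a+c*b,z]) for k,(a,b,z) in m.items()}
for k in ob:
    def f(v):
        m=model(v); r=[v[3]+v[4]]
        r=[(v[3]+v[4])*1e4]
        for n in ps:
            for q,uv in ob[k][n].items():
                r+=list(proj(ps[n],m[q])[0]-(np.array(uv)/2.85+off[n]))
        return r
    s=least_squares(f,[.6,0.1 if k=="bottles" else -.2,0,-.05,.05])
    print(k,np.round(s.x,4),np.degrees(s.x[2]),np.round(s.fun,1))
    x,y,th=s.x[:3]; print("hinge",x-.062*np.cos(th),y-.062*np.sin(th))
print("robot-dist",)
E
python3 fit.py
```

```text
bottles [ 0.5923  0.2068 -0.1661 -0.0502  0.0502] -9.515233011000339 [ 0.  -1.1  1.4  0.2 -2.2 -0.2 -2.   0.8  1.9 -0.3 -0.5  0.   1.3 -0.1
 -1.3  0.6 -1.5 -0.1  1.6  0.4 -0.4]
hinge 0.5311920336993682 0.21701687686534746
empty [ 0.5598 -0.1517  0.1107 -0.0504  0.0504] 6.3431226587628835 [-0.  -0.4  1.2 -0.2 -0.5 -0.7 -0.9 -0.1  1.5  0.4 -1.2  0.4 -1.9  0.6
  1.3]
hinge 0.4981891712781625 -0.15854760154610034
robot-dist
```

```bash
python3 -m inch '[[[0.14,0.25,0.1,0,0,-0.02],[0.28,0.5,0.2,0,0,-0.04],[0.42,0.75,0.3,0,0,-0.06],[0.56,1,0.35,0,0,-0.076],[0.56,1,0.35,0,0,-0.076]]]' 87.6; python3 -m inch '[[[0.14,0.25,0,0,0,0],[0.28,0.5,0,0,0,0],[0.42,0.75,0,0,0,0],[0.56,1,0,0,0,0],[0.56,1,0,0,0,0]]]'
```

```text
t: 1.38
eef_pos: [0.3448, -0.4314, 0.4766]
ee_rot: [-3.14, 0.003, -3.027]
force: [0.5, -0.5, 0.2]
width: 0.0873
t: 2.0
eef_pos: [0.4567, -0.2319, 0.4745]
ee_rot: [3.141, 0.0, -3.026]
force: [0.0, 0.2, -0.2]
width: 0.0877
```

Run:
```python
from h import *
print({k:np.round(v,3) for k,v in arm.get_state().items()})
p=arm.camera_params("wrist");print(p["pose"])
im=arm.grab_frame("wrist"); cv2.imwrite("pics/w1.png",im)
im=arm.grab_frame("scene"); cv2.imwrite("pics/s1.png",im)
```

```text
{'t': np.float64(2.0), 'q': array([-0.086,  0.048, -0.226, -0.   , -1.297, -1.369]), 'qd': array([-0.06 , -0.001, -0.006,  0.008, -0.007,  0.048]), 'joint_efforts': array([  1.68 , -33.939,  30.065,   6.959,   0.041,  -0.732]), 'eef_pos': array([ 0.457, -0.232,  0.475]), 'ee_rot': array([ 3.141,  0.   , -3.026]), 'force': array([ 0.004,  0.227, -0.216]), 'moment': array([-0.088,  0.058, -0.033]), 'width': np.float64(0.088)}
[[-1.15416264e-01  9.58863477e-01  2.59345174e-01  3.87991864e-01]
 [ 9.93317211e-01  1.11428711e-01  3.00759007e-02 -2.40249955e-01]
 [-5.98159134e-05  2.61083273e-01 -9.65316280e-01  4.55065870e-01]
 [ 0.00000000e+00  0.00000000e+00  0.00000000e+00  1.00000000e+00]]
```

View pics/w1.png

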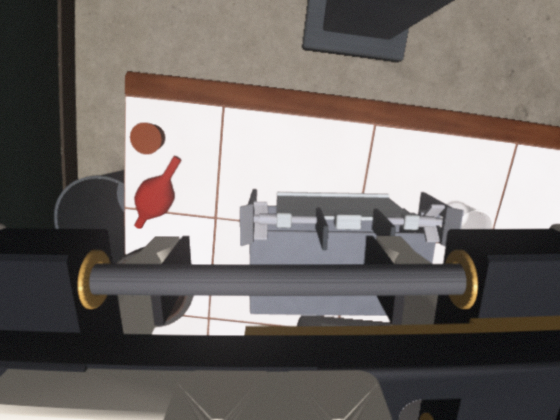

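View pics/s1.png

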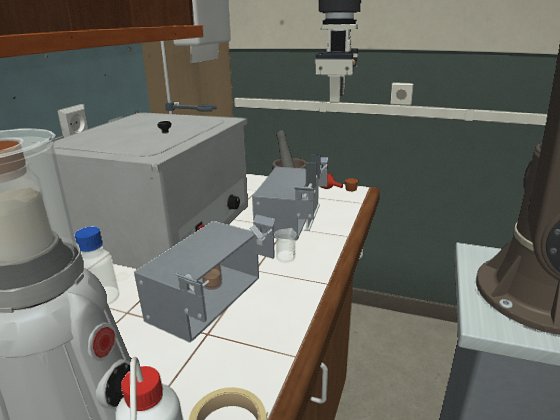

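```bash
cat > ov.py <<'E'
from h import *
def hinge(x,y,deg,L):
    c,s=np.cos(np.radians(deg)),np.sin(np.radians(deg)); L=np.atleast_2d(L)
    return np.c_[x+c*L[:,0]-s*L[:,1],y+s*L[:,0]+c*L[:,1],.115+L[:,2]]
E
python3 - <<'E'
from ov import *
p=arm.camera_params("wrist"); im=cv2.imread("pics/w1.png"); 
c=cv2.resize(im[170:320,220:480],None,fx=3,fy=3,interpolation=cv2.INTER_CUBIC)
raw=c.copy()
L=[[0,y,0] for y in (-.109,-.093,.093,.109)]+[[x,y,.054] for y in (-.033,.033) for x in (-.012,.012)]+[[x,y,-.1] for x in(-.006,) for y in (-.075,.075)]+[[.112,y,-.01] for y in (-.104,.104)]
for q in (proj(p,hinge(.4982,-.1585,6.34,L))-[220,170])*3: cv2.circle(c,tuple(int(v) for v in q),4,(0,0,255),1)
cv2.imwrite("pics/w1o.png",c)
E
```

```text
(no output)
```

View pics/w1o.png

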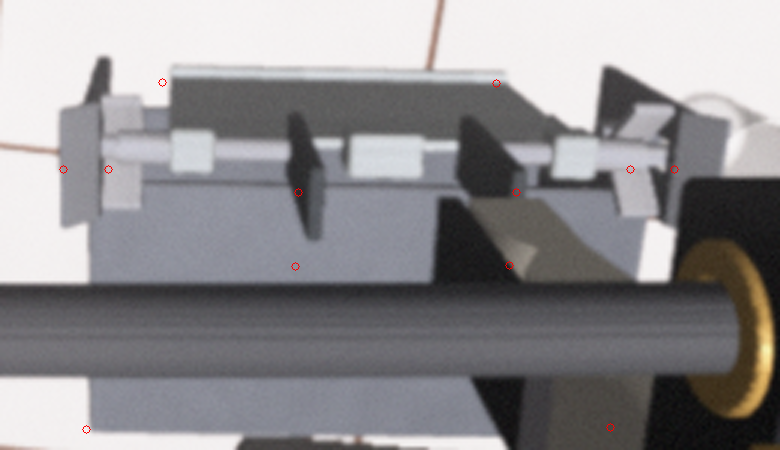

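Run:
```python
import cv2
im=cv2.imread("pics/w1.png")
cv2.imwrite("pics/w1z.png",cv2.resize(im[180:260,300:410],None,fx=7,fy=7,interpolation=cv2.INTER_CUBIC))
```

```text
(no output)
```

View pics/w1z.png

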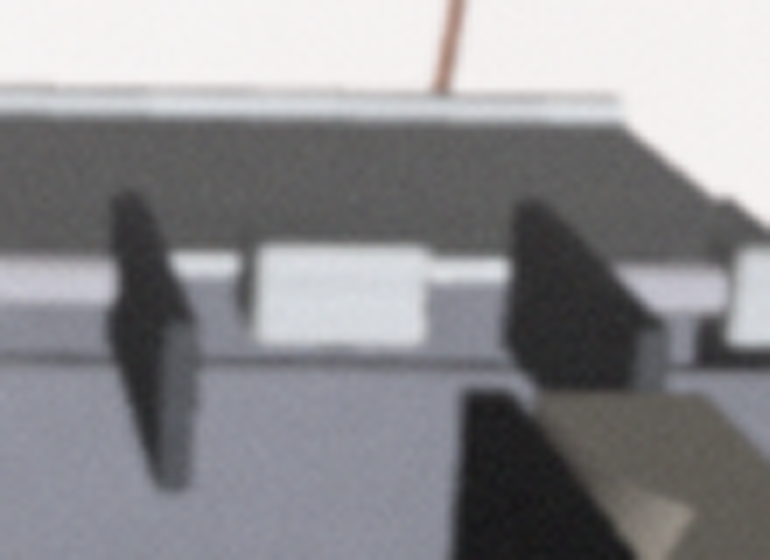

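```bash
cat > fd.py <<'E'
from ov import *
from scipy.optimize import least_squares
def fit(p,L,uv,x0):
    L=np.array(L,float);uv=np.array(uv)
    s=least_squares(lambda v:(proj(p,hinge(*v,L))-uv).ravel(),x0,x_scale=[.01,.01,2],loss="soft_l1")
    return s.x,s.fun.reshape(-1,2)
if __name__=="__main__":
    p=arm.camera_params("wrist")
    L=[[-.012,-.033,.054],[.012,-.033,.054],[-.012,-.028,.054],[-.012,.033,.054],[-.012,.028,.054],[-.006,.075,-.1],[-.006,-.075,-.1]]
    uv=[(323.3,225.4),(322.9,250),(328,225.7),(395,226),(391,226),(388.6,193.6),(276.7,191.7)]
    for n in (5,7):
        x,r=fit(p,L[:n],uv[:n],[.4982,-.1585,6.3]); print(x,np.round(r,1).tolist())
E
python3 fd.py
```

```text
[ 0.48995295 -0.15659013  5.99464158] [[-0.4, 0.1], [-1.1, 0.4], [0.5, -0.2], [1.3, -0.1], [-0.2, -0.1]]
[ 0.49012238 -0.156471    5.80116852] [[-0.2, 0.1], [-1.1, 0.5], [0.7, -0.1], [1.4, 0.2], [-0.1, 0.2], [-0.3, -1.1], [-0.3, -0.5]]
```

```bash
python3 -m inch '[[[0.04,0.28,0,0,0,0],[0.06,0.56,0,0,0,0],[0.08,0.84,0,0,0,0],[0.1,1,0,0,0,0]]]'; python3 -m inch '[[[0.05,0.28,0,0,0,0],[0.1,0.56,0,0,0,0],[0.1,0.84,0,0,0,0],[0.1,1,0,0,0,0],[0.1,1,0,0,0,0],[0.1,1,0,0,0,0]]]'
python3 - <<'E'
from ov import *
p=arm.camera_params("wrist"); im=arm.grab_frame("wrist"); cv2.imwrite("pics/w2.png",im)
np.save("w2pose.npy",p["pose"]); print(arm.get_state()["q"])
L=[[0,y,0] for y in (-.109,-.098,.098,.109)]+[[0,y,.025] for y in (-.098,.098)]+[[.12,y,-.01] for y in (-.104,.104)]
for q in proj(p,hinge(.523,.217,-9.5,L)): cv2.circle(im,tuple(int(v) for v in q),2,(0,0,255),1)
cv2.imwrite("pics/w2o.png",cv2.resize(im,None,fx=1.42,fy=1.42,interpolation=cv2.INTER_CUBIC))
E
```

```text
t: 2.6
eef_pos: [0.4751, -0.0337, 0.4748]
ee_rot: [3.142, 0.0, -3.031]
force: [0.5, 0.2, 0.9]
width: 0.0875
t: 3.35
eef_pos: [0.4956, 0.1647, 0.4745]
ee_rot: [-3.141, -0.0, -3.032]
force: [-0.5, -0.4, 0.6]
width: 0.0876
[ 6.96613972e-01  6.51801440e-02 -2.06956485e-01  9.58611072e-05
 -1.29902105e+00 -2.15806243e+00]
```

View pics/w2o.png

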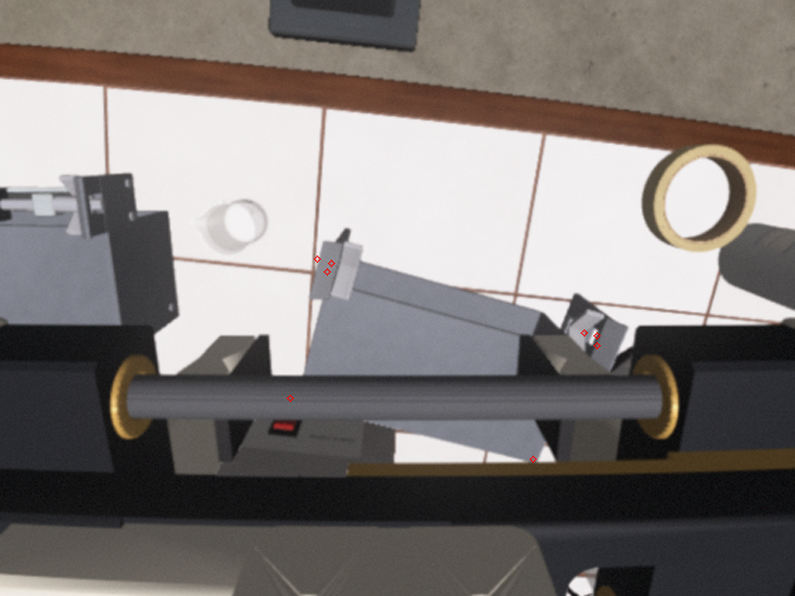

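Run:
```python
from ov import *
im=cv2.imread("pics/w2.png"); p=arm.camera_params("wrist")
L=[[0,y,0] for y in (-.109,-.098,.098,.109)]+[[0,y,.025] for y in (-.098,.098)]
q=proj(p,hinge(.523,.217,-9.5,L)); print(np.round(q,1).tolist())
a=cv2.resize(im[155:220,215:275],None,fx=9,fy=9,interpolation=cv2.INTER_CUBIC)[:, :400]
b=cv2.resize(im[200:265,385:445],None,fx=9,fy=9,interpolation=cv2.INTER_CUBIC)[:,:400]
cv2.imwrite("pics/w2z.png",np.hstack([a,b]))
```

```text
[[223.5, 182.6], [233.9, 185.5], [411.4, 234.1], [420.7, 236.6], [230.7, 191.1], [420.7, 242.9]]
```

View pics/w2z.png

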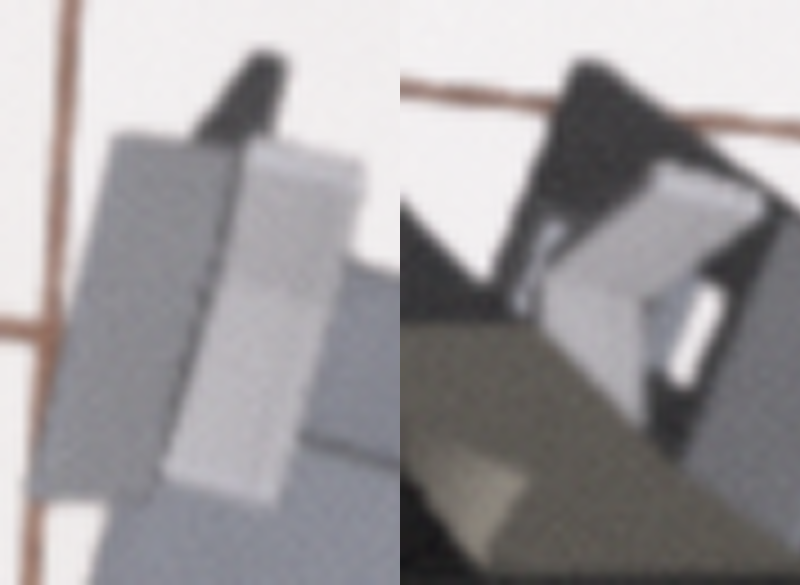

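Run:
```python
from fd import *
p=arm.camera_params("wrist"); p["pose"]=np.load("w2pose.npy")
for zz in (-.0085,-.006):
  L=[[0,.098,zz],[0,-.098,zz]]
  uv=[(412.2,233.3),(238.5,186.6)]
  x,r=fit(p,L,uv,[.523,.217,-9.5]); print(x,np.round(r,1).tolist())
x=[.523,.217,-9.5]
# rest top corners: fit half-length & height
L=lambda h,k:[[-h,-.098,k],[h,-.098,k],[-h,.098,k]]
uv=[(215+245/9,155+145/9),(215+165/9,155+478/9),(385+(770-400)/9,200+205/9)]
s=least_squares(lambda v:np.r_[(proj(p,hinge(*v[:3],L(v[3],v[4])))-np.array(uv)).ravel(),(proj(p,hinge(*v[:3],[[0,.098,v[5]],[0,-.098,v[5]]]))-[(412.2,233.3),(238.5,186.6)]).ravel(),(v[4]-v[5]-v[3])*1e4,(v[5]+.0085)*1e3],[*x,.012,.004,-.0085],x_scale=[.01,.01,2,.01,.01,.01])
print(s.x,np.round(s.fun,1))
```

```text
[ 0.52515054  0.22139305 -9.17956678] [[-0.2, -0.1], [0.2, 0.0]]
[ 0.52450406  0.22099727 -9.19663783] [[0.4, 0.2], [-0.4, -0.1]]
[ 5.24788513e-01  2.21891440e-01 -9.43213350e+00  1.93984815e-02
  1.07216253e-02 -8.67324391e-03] [-0.3  0.6 -0.8  0.1  0.2  0.1  0.1 -0.   0.8 -0.7 -0.  -0.2]
```

```bash
python3 -m inch '[[[0,-0.28,0,0,0,0],[-0.01,-0.56,0,0,0,0],[-0.02,-0.84,0,0,0,0],[-0.028,-1,0,0,0,0]]]' 87.6; python3 -m inch '[[[0,-0.28,-0.1,0,0,0],[0,-0.56,-0.3,0,0,0],[0,-0.606,-0.45,0,0,-0.002],[0,-0.606,-0.45,0,0,-0.002],[0,-0.606,-0.45,0,0,-0.002]]]'
python3 - <<'E'
from ov import *
for n in ["scene","wrist","side"]: cv2.imwrite(f"pics/{n}3.png",arm.grab_frame(n))
a=cv2.imread("pics/scene3.png")[100:260,220:400]; cv2.imwrite("pics/a3.png",cv2.resize(a,None,fx=3.5,fy=3.5,interpolation=cv2.INTER_CUBIC))
a=cv2.imread("pics/side3.png")[80:260,220:400]; cv2.imwrite("pics/b3.png",cv2.resize(a,None,fx=3.3,fy=3.3,interpolation=cv2.INTER_CUBIC))
E
```

```text
t: 3.9
eef_pos: [0.4887, -0.0377, 0.4751]
ee_rot: [-3.142, 0.001, -3.034]
force: [1.0, -1.1, 0.2]
width: 0.0872
t: 4.53
eef_pos: [0.4898, -0.1558, 0.3859]
ee_rot: [-3.141, 0.001, -3.038]
force: [1.1, 0.5, 0.2]
width: 0.0872
```

View pics/a3.png

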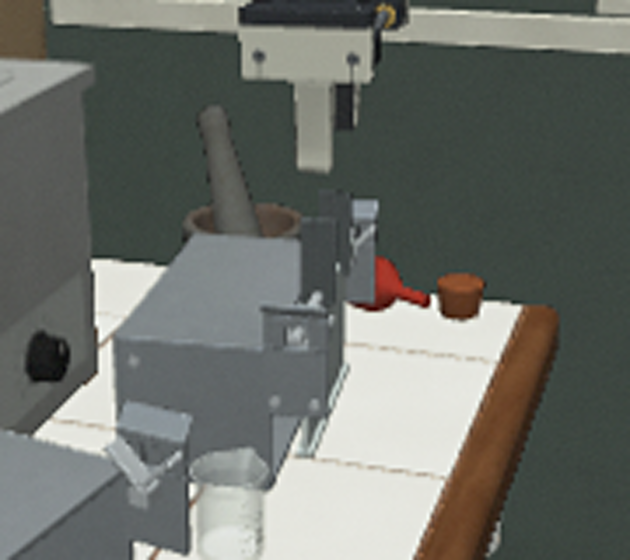

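View pics/wrist3.png

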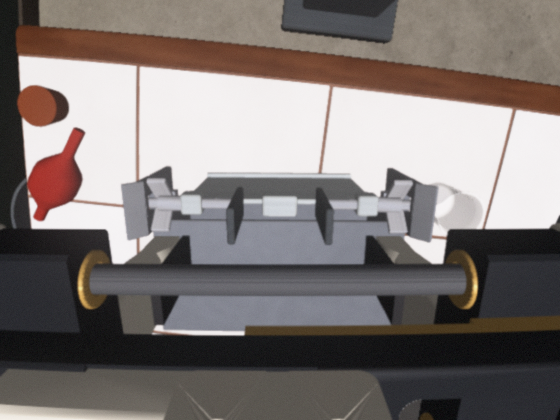

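View pics/b3.png

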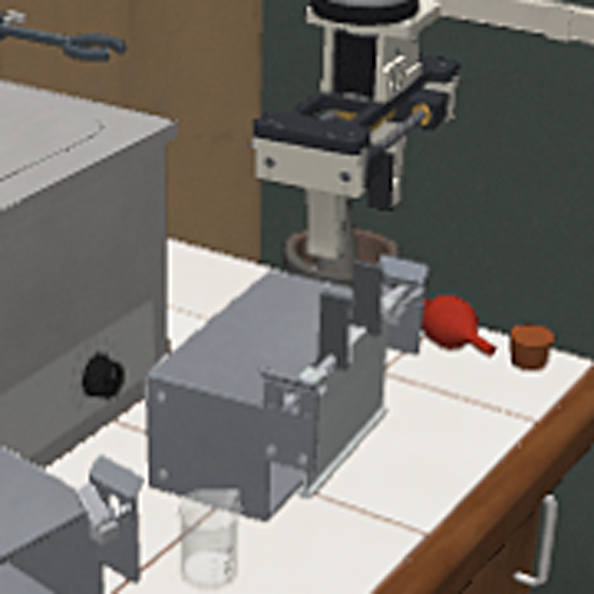

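Run:
```python
from ov import *
p=arm.camera_params("wrist"); im=cv2.imread("pics/wrist3.png")
c=cv2.resize(im[160:260,200:360],None,fx=5,fy=5,interpolation=cv2.INTER_CUBIC)
L=[[x,y,.054] for y in (-.033,.033) for x in (-.012,.012)]+[[-.006,y,-.1] for y in (-.075,.075)]
for q in (proj(p,hinge(.490,-.1565,5.9,L))-[200,160])*5: cv2.circle(c,tuple(int(v) for v in q),4,(0,0,255),1)
cv2.imwrite("pics/w3o.png",c)
```

```text
(no output)
```

View pics/w3o.png

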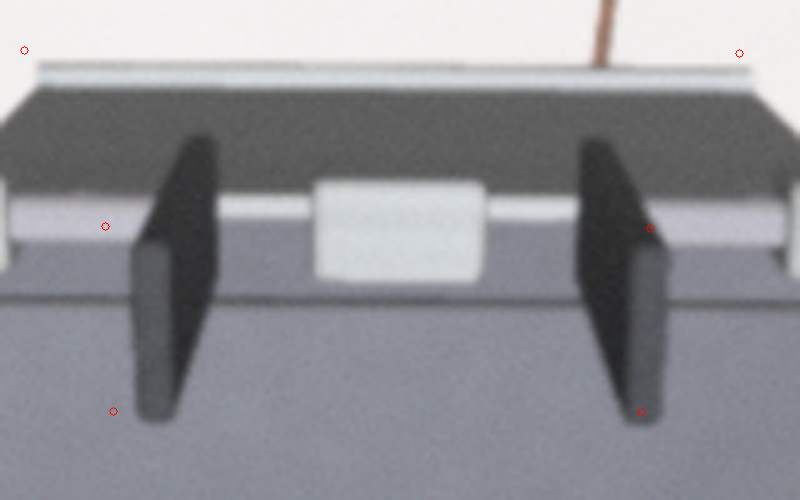

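Run:
```python
from fd import *
p=arm.camera_params("wrist")
L=[[-.012,-.033,.054],[.012,-.033,.054],[-.012,.033,.054],[.012,.033,.054],[-.006,.075,-.1],[-.006,-.075,-.1]]
uv=[(200+133/5,160+243/5),(200+136/5,160+420/5),(200+667/5,160+245/5),(200+662/5,160+422/5),(200+752/5,160+66/5),(200+37/5,160+63/5)]
for n in (4,6):
    x,r=fit(p,L[:n],uv[:n],[.4982,-.1585,6.3]); print(x,np.round(r,1).tolist())
```

```text
[ 0.49138863 -0.15364675  5.85860123] [[-0.9, -0.6], [-0.1, 0.7], [1.0, -0.6], [0.1, 0.7]]
[ 0.49158314 -0.15363493  5.85602114] [[-0.9, -0.3], [-0.1, 1.0], [0.9, -0.3], [0.0, 1.0], [-0.1, -0.8], [0.2, -0.7]]
```

```bash
python3 -m inch '[[[0.008,0.01,-0.1,0,0,0],[0.008,0.01,-0.2,0,0,0],[0.008,0.01,-0.3,0,0,0],[0.008,0.01,-0.4,0,0,0],[0.008,0.01,-0.4,0,0,0]]]'; python3 -m inch '[[[0,0,0,0,0,0],[0,0,0,0,0,0],[0,0,0,0,0,0],[0,0,0,0,0,0],[0,0,0,0,0,0],[0,0,0,0,0,0]]]' 34 25
python3 - <<'E'
from ov import *
for n in ["scene","wrist","side"]: cv2.imwrite(f"pics/{n}4.png",arm.grab_frame(n))
print(arm.get_state()["width"],arm.get_state()["force"])
a=cv2.imread("pics/side4.png")[80:260,220:400]; cv2.imwrite("pics/b4.png",cv2.resize(a,None,fx=3.3,fy=3.3,interpolation=cv2.INTER_CUBIC))
E
```

```text
t: 5.3
eef_pos: [0.4912, -0.1527, 0.3044]
ee_rot: [3.141, -0.001, -3.036]
force: [0.3, -0.5, 0.9]
width: 0.0874
t: 6.05
eef_pos: [0.4917, -0.1533, 0.3054]
ee_rot: [-3.141, 0.001, -3.037]
force: [-0.9, 7.1, 8.3]
width: 0.036
0.03535507894723646 [-1.42531012  2.22192406  8.22111671]
```

View pics/b4.png

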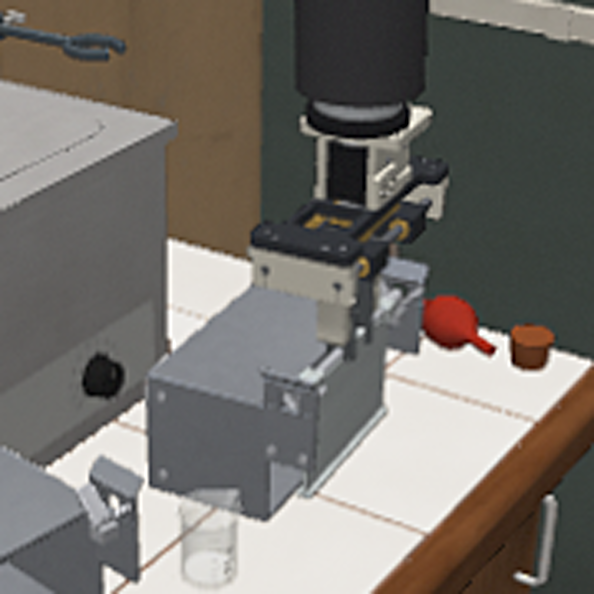

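View pics/wrist4.png

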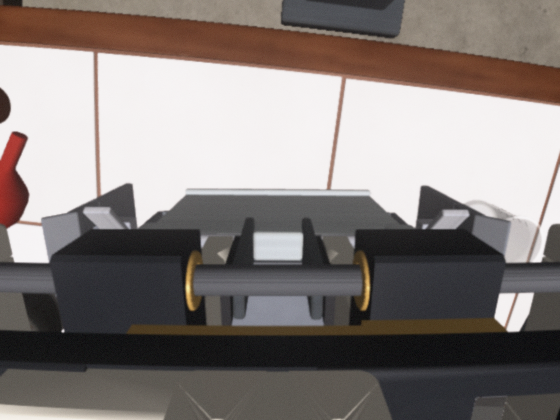

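```bash
python3 -m inch '[[[0,0,0,0,0,0],[0,0,0.05,0,0,0],[0,0,0.12,0,0,0],[0,0,0.2,0,0,0],[0,0,0.3,0,0,0],[0,0,0.3,0,0,0]]]' 30 35;  python3 - <<'E'
from ov import *
for n in ["side"]: cv2.imwrite(f"pics/{n}5.png",arm.grab_frame(n))
print(arm.get_state()["width"],arm.get_state()["force"])
a=cv2.imread("pics/side5.png")[80:260,220:400]; cv2.imwrite("pics/b5.png",cv2.resize(a,None,fx=3.3,fy=3.3,interpolation=cv2.INTER_CUBIC))
E
```

```text
t: 6.95
eef_pos: [0.4917, -0.1534, 0.3664]
ee_rot: [-3.141, 0.003, -3.037]
force: [-0.3, 0.2, -2.3]
width: 0.035
0.034919972613015625 [-1.07072253 -0.23252886 -2.82675402]
```

View pics/b5.png

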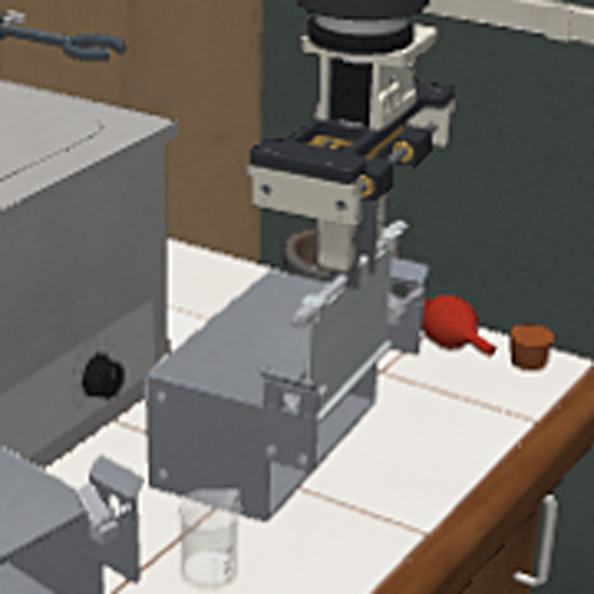

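```bash
python3 -m inch '[[[0,0,0.15,0,0,0],[0,0,0.3,0,0,0],[0,0,0.43,0,0,0],[0.01,0.15,0.43,0,0,-0.01],[0.03,0.35,0.43,0,0,-0.02],[0.05,0.55,0.43,0,0,-0.03],[0.07,0.75,0.43,0,0,-0.04],[0.09,0.94,0.43,0,0,-0.05]]]'; python3 -m inch '[[[0.02,0.2,0,0,0,-0.01],[0.04,0.4,0,0,0,-0.02],[0.06,0.6,0,0,0,-0.03],[0.07,0.8,0,0,0,-0.035],[0.08,0.94,0,0,0,-0.035],[0.08,0.94,0,0,0,-0.035],[0.08,0.94,0,0,0,-0.035],[0.08,0.94,0,0,0,-0.035]]]';python3 - <<'E'
from ov import *
s=arm.get_state();print(s["t"],s["eef_pos"],np.degrees(s["ee_rot"]),s["q"],s["force"])
for n in ["side","wrist","scene"]: cv2.imwrite(f"pics/{n}6.png",arm.grab_frame(n))
a=cv2.imread("pics/side6.png")[120:330,130:350]; cv2.imwrite("pics/b6.png",cv2.resize(a,None,fx=2.8,fy=2.8,interpolation=cv2.INTER_CUBIC))
a=cv2.imread("pics/scene6.png")[100:350,120:350]; cv2.imwrite("pics/a6.png",cv2.resize(a,None,fx=2.4,fy=2.4,interpolation=cv2.INTER_CUBIC))
E
```

```text
t: 8.0
eef_pos: [0.509, 0.036, 0.4496]
ee_rot: [-3.141, -0.002, 3.088]
force: [0.3, -0.2, -2.8]
width: 0.0347
t: 9.0
eef_pos: [0.5253, 0.2219, 0.4506]
ee_rot: [-3.141, -0.0, 2.979]
force: [-1.5, -0.2, -2.2]
width: 0.0353
9.0 [0.52526991 0.22188277 0.45064629] [-1.79992337e+02 -6.57838885e-03  1.70660360e+02] [ 7.42733819e-01  1.59838891e-01 -1.51786446e-01 -8.20236820e-06
 -1.25934709e+00 -2.47653508e+00] [-1.48848335 -0.19433675 -2.23629509]
```

View pics/b6.png

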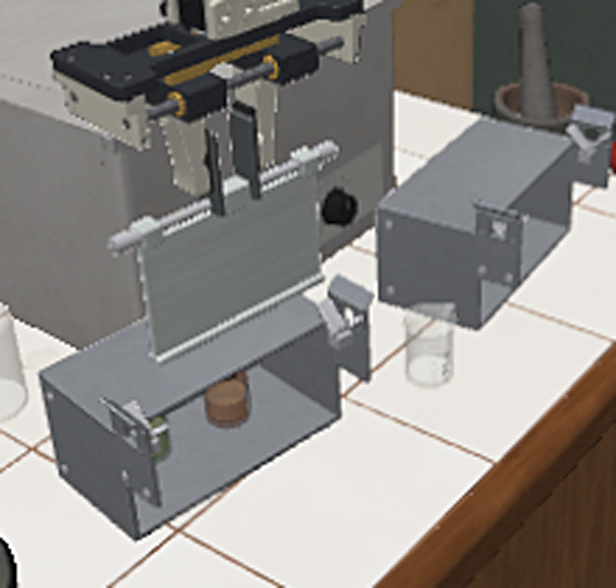

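View pics/wrist6.png

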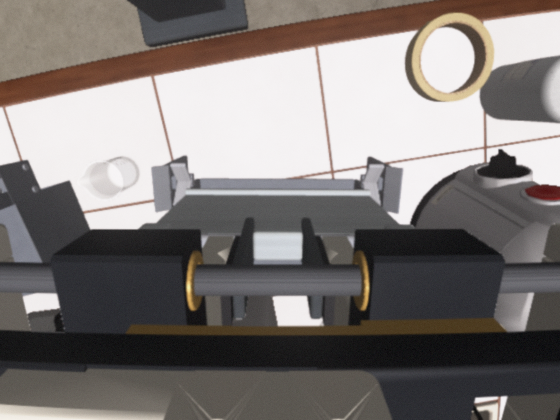

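View pics/a6.png

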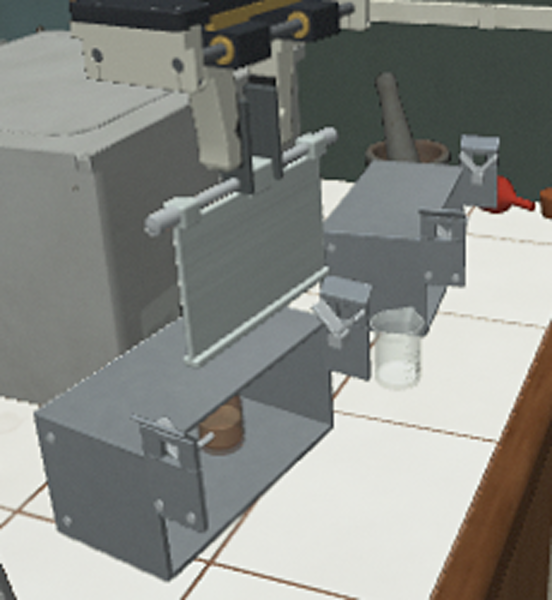

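Run:
```python
from ov import *
im=cv2.imread("pics/wrist6.png");p=arm.camera_params("wrist")
L=[[0,y,-.0085] for y in (-.098,.098)]
for q in proj(p,hinge(.525,.222,-9.3,L)): print(q)
a=cv2.resize(im[145:235,145:205],None,fx=6.5,fy=6.5,interpolation=cv2.INTER_CUBIC)
b=cv2.resize(im[145:235,350:410],None,fx=6.5,fy=6.5,interpolation=cv2.INTER_CUBIC)
cv2.imwrite("pics/w6z.png",np.hstack([a,b]))
```

```text
[177.49914098 182.06582257]
[377.35725472 181.98391325]
```

View pics/w6z.png

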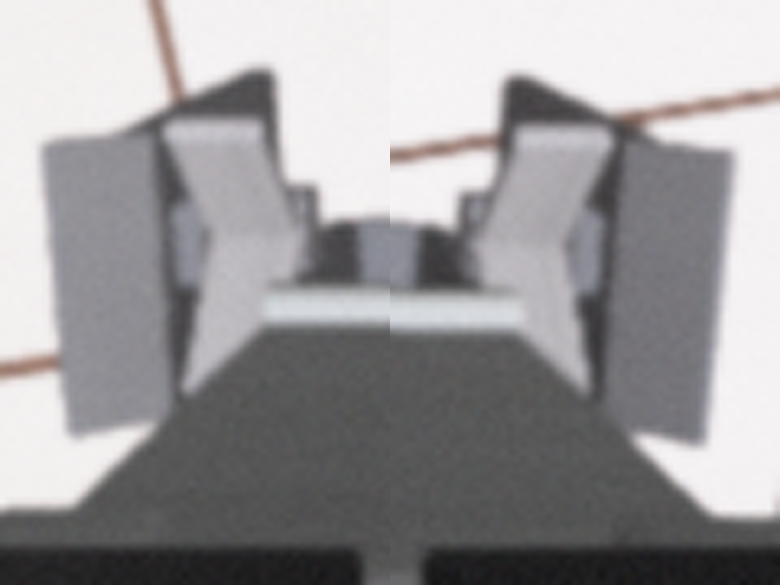

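```bash
python3 -m inch '[[[0,0,-0.12,0,0,0],[0,0,-0.24,0,0,0],[0,0,-0.36,0,0,0],[0,0,-0.46,0,0,0],[0,0,-0.56,0,0,0],[0,0,-0.62,0,0,0],[0,0,-0.65,0,0,0],[0,0,-0.65,0,0,0]]]';  python3 - <<'E'
from ov import *
s=arm.get_state();print(s["t"],s["eef_pos"],s["force"])
for n in ["side","wrist"]: cv2.imwrite(f"pics/{n}7.png",arm.grab_frame(n))
a=cv2.imread("pics/side7.png")[120:330,130:350]; cv2.imwrite("pics/b7.png",cv2.resize(a,None,fx=2.8,fy=2.8,interpolation=cv2.INTER_CUBIC))
E
```

```text
t: 10.15
eef_pos: [0.5254, 0.2227, 0.3208]
ee_rot: [-3.141, 0.0, 2.979]
force: [-0.1, 0.4, -2.3]
width: 0.0344
10.15 [0.5254187  0.22266128 0.32075398] [-0.09788055  0.39953906 -2.31633865]
```

View pics/b7.png

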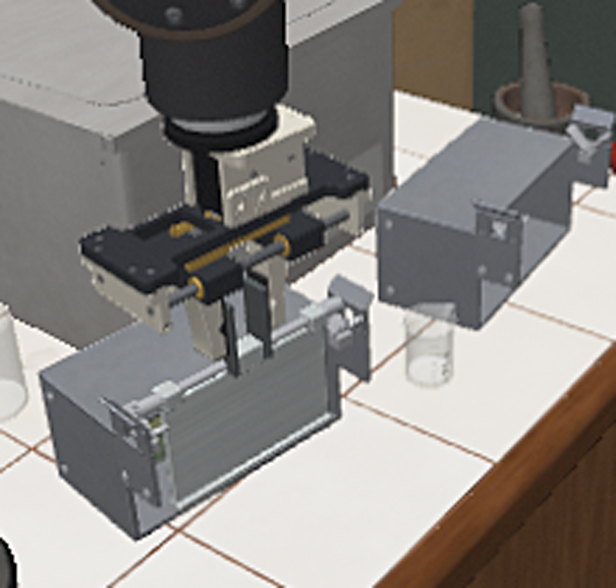

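View pics/wrist7.png

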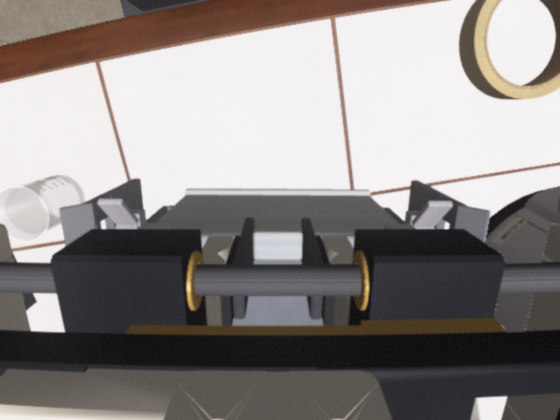

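Aligned between the cheeks, 15 mm above the seat. Lowering gently until contact shows.

```bash
python3 -m inch '[[[0,0,-0.02,0,0,0],[0,0,-0.04,0,0,0],[0,0,-0.06,0,0,0],[0,0,-0.06,0,0,0],[0,0,-0.06,0,0,0]]]'; python3 -m inch '[[[0,0,-0.01,0,0,0],[0,0,-0.02,0,0,0],[0,0,-0.02,0,0,0]]]'
```

```text
t: 10.88
eef_pos: [0.5254, 0.2227, 0.3087]
ee_rot: [-3.141, 0.0, 2.979]
force: [0.2, 0.9, -2.9]
width: 0.0355
t: 11.25
eef_pos: [0.5253, 0.2227, 0.3056]
ee_rot: [3.141, 0.001, 2.98]
force: [-2.6, -0.4, 5.5]
width: 0.0349
```

```bash
python3 -m inch '[[[0,0,0,0,0,0],[0,0,0,0,0,0],[0,0,0,0,0,0],[0,0,0,0,0,0]]]' 60;python3 -m inch '[[[0,0,0,0,0,0],[0,0,0,0,0,0],[0,0,0,0,0,0],[0,0,0,0,0,0],[0,0,0,0,0,0]]]' 87.6;  python3 - <<'E'
from ov import *
for n in ["side","wrist","scene"]: cv2.imwrite(f"pics/{n}8.png",arm.grab_frame(n))
a=cv2.imread("pics/side8.png")[150:330,130:350]; cv2.imwrite("pics/b8.png",cv2.resize(a,None,fx=3,fy=3,interpolation=cv2.INTER_CUBIC))
E
```

```text
t: 11.75
eef_pos: [0.5256, 0.2229, 0.3052]
ee_rot: [3.141, 0.001, 2.979]
force: [-0.5, 0.4, 5.2]
width: 0.0593
t: 12.38
eef_pos: [0.5253, 0.2227, 0.3045]
ee_rot: [-3.141, -0.0, 2.979]
force: [-0.3, 0.3, -0.1]
width: 0.0877
```

View pics/b8.png

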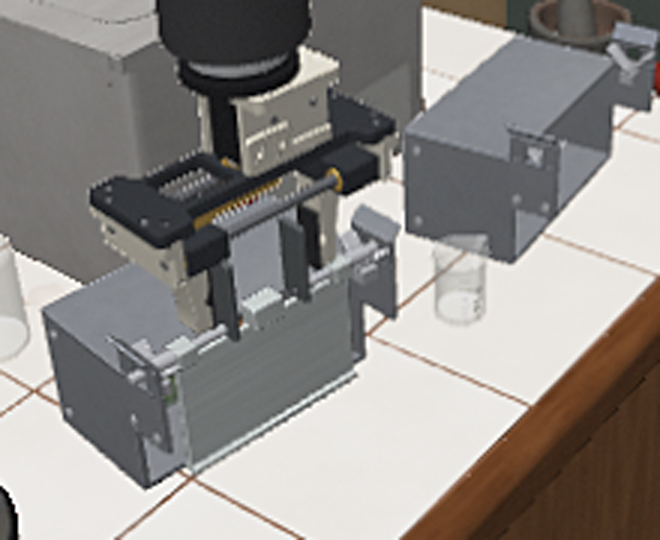

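View pics/wrist8.png

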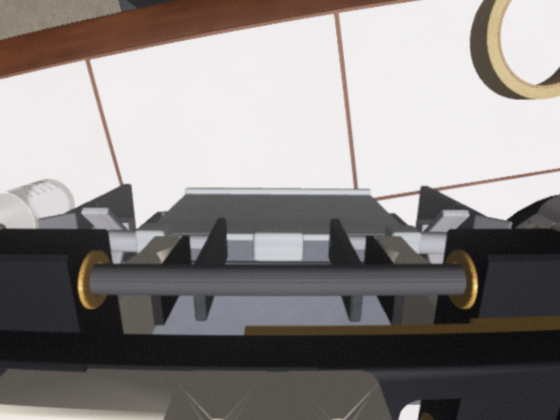

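Both lugs sprang out. Retreat straight up about 80 mm to the pose from which the lugs were measured before.

```bash
python3 -m inch '[[[0,0,0.05,0,0,0],[0,0,0.15,0,0,0],[0,0,0.3,0,0,0],[0,0,0.42,0,0,0],[0,0,0.42,0,0,0],[0,0,0.42,0,0,0]]]';  python3 - <<'E'
from ov import *
p=arm.camera_params("wrist")
for n in ["wrist","side","scene"]: cv2.imwrite(f"pics/{n}9.png",arm.grab_frame(n))
np.save("w9.npy",p["pose"])
a=cv2.imread("pics/side9.png")[200:330,130:290]; cv2.imwrite("pics/b9.png",cv2.resize(a,None,fx=4.5,fy=4.5,interpolation=cv2.INTER_CUBIC))
a=cv2.imread("pics/wrist9.png")[150:260,110:450]; cv2.imwrite("pics/w9z.png",cv2.resize(a,None,fx=2.3,fy=2.3,interpolation=cv2.INTER_CUBIC))
a=cv2.imread("pics/scene9.png")[200:350,120:300]; cv2.imwrite("pics/a9.png",cv2.resize(a,None,fx=4,fy=4,interpolation=cv2.INTER_CUBIC))
E
```

```text
t: 13.28
eef_pos: [0.5251, 0.2226, 0.3887]
ee_rot: [3.141, -0.0, 2.979]
force: [-0.3, 0.3, -0.2]
width: 0.0875
```

View pics/b9.png

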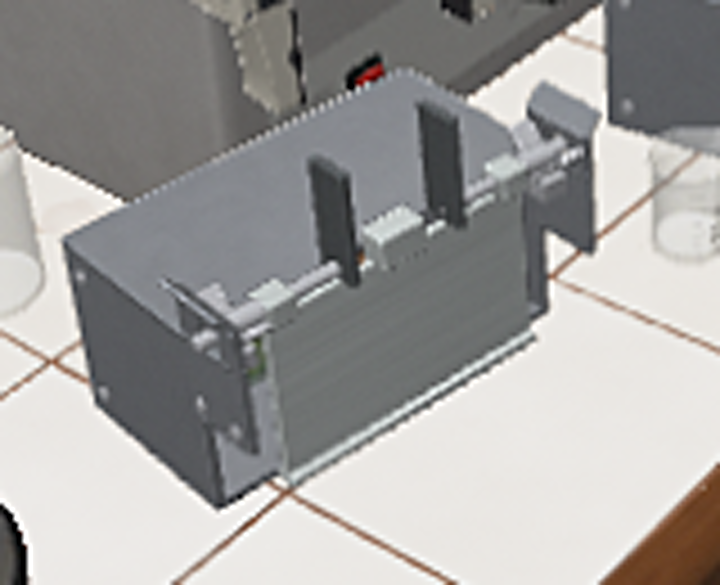

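View pics/w9z.png

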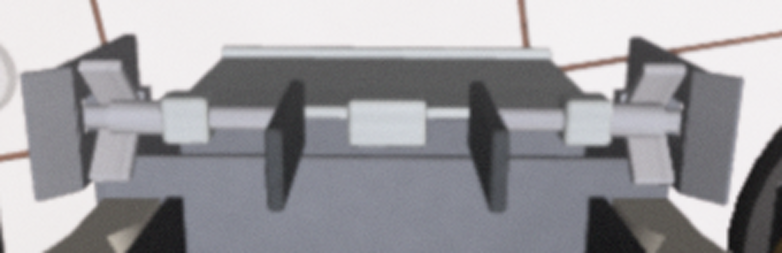

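View pics/a9.png

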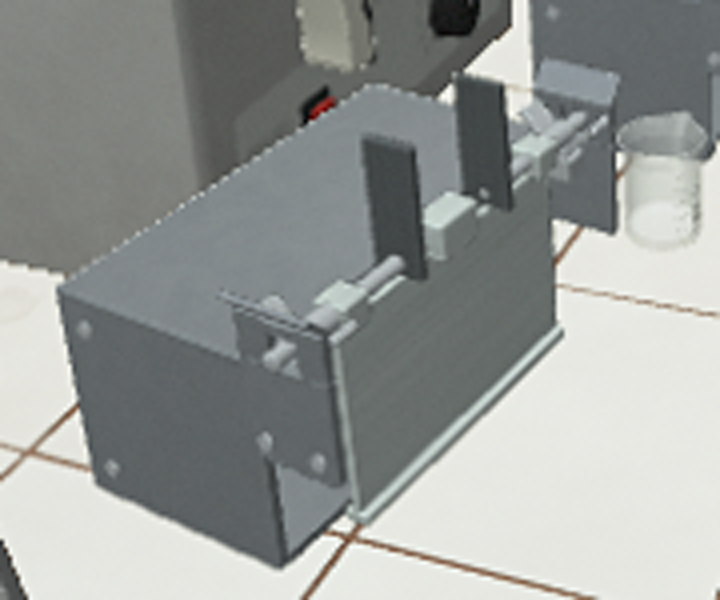

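Run:
```python
from fd import *
p=arm.camera_params("wrist")
P=lambda a,b:(110+a/2.3,150+b/2.3)
L=[[-.012,-.033,.054],[.012,-.033,.054],[-.012,.033,.054],[.012,.033,.054],[-.006,.075,-.1],[-.006,-.075,-.1]]
uv=[P(266,127),P(267,208),P(508,128),P(507,210),P(551,47),P(222,46)]
for n in (4,6):
    x,r=fit(p,L[:n],uv[:n],[.525,.222,-9.3]); print(x,np.round(r,1).tolist())
for n in ("scene","side"):
    arm.grab_frame(n)
    for t in ["dropper_bottle_1","small_beaker"]:
        for d in arm.search_frame(t,n)[:2]: print(n,t,np.round(d["box"]),round(d["score"],2))
```

```text
[ 0.52434538  0.22292103 -9.59307607] [[-1.2, -0.6], [-0.3, 0.8], [1.6, -0.5], [0.2, 0.5]]
[ 0.52422861  0.22291215 -9.51900586] [[-1.3, -0.7], [-0.3, 0.7], [1.5, -0.7], [0.2, 0.3], [-0.4, 0.5], [0.5, 0.3]]
scene small_beaker [276. 230. 295. 260.] 0.68
side small_beaker [143. 216. 264. 315.] 0.69
side small_beaker [273. 227. 295. 260.] 0.67
```

Run:
```python
from station import arm
print(arm.get_state()["t"]); print(arm.job_done())
```

```text
13.725
the job is handed in; nothing more can be done
None
```

I moved the door from the empty cabinet to the cabinet with the bottles and handed the job in at 13.7 s; no verdict is reported. I pinched the lugs together until they stopped at about 36 mm, then lifted the door off and carried it over. I lowered it until about 8 N of contact showed, released it and backed the gripper straight up clear of it.

**Door position:** the last wrist picture puts the door's hinge line at (0.524, 0.223), turned -9.5°. I had measured the seat at (0.525, 0.222), turned -9.3°. The lugs and the foot fit one upright pose to within 1.6 px, so the door hangs upright.

**Pins:** the lugs are back at their 66 mm "out" spacing and sit symmetrically about the centre block. The pin at the near (+y) end is visible in its window. I judged the far pin only from the lug position and a partial view.

**Beaker:** its detected box is the same as at the start, to about 4 px. The side camera also gave one false "beaker" box on the cabinet, which I ignored.

**Bottles:** the network could not find them once the door hid them. That they have not moved is inferred: there was no unexpected force during the lowering and nothing went inside the cabinet.

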